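Stopper the density flask and wind up its lift

ROBOT

A 6-joint arm with a two-finger parallel gripper is mounted at the origin on the work surface. World frame = base frame: x ahead of the robot, y to its left, z up, the work surface at z = 0. Lengths are in m, angles in rad, forces in N, time in s.
With the tool pointing down it reaches from about 0.275 to 0.85 m from the base axis. Payload 5.2 kg.
Tool frame: the origin (TCP) lies midway between the tips of the shut fingers; the grasp point (between the pads) lies grasp_offset behind it (grasp_offset is the distance from the TCP to the grasp point, in m); y points along the fingers, z is the direction in which the jaws open and shut, and the axes are right-handed (so a half turn about y gives the same grasp; the last joint's range is limited). The gripper opens to 85 mm and grips with 20 to 120 N. Pads are 22 mm wide; open, the fingers measure 114 mm over their backs; the gripper's body (76 mm by 85 mm) begins 54 mm behind the grasp point. The pads swing forward as they close: fully open they stand 13 mm farther back than shut.
Start: joints at [-1.409, 0.259, 1.535, -0, 1.348, -0.203], TCP at [0.196, -0.514, 0.231] pointing down, gripper open.
Joint ranges: [-3.14, 3.14], [-0.91, 2.08], [0.19, 2.58], [-1.22, 4.36], [0.22, 2.71], [-3.12, 3.12]. Speed limits (rad/s): [2.57, 2.57, 3.14, 3.14, 3.14, 3.14].

INTERFACE

Orientations are given as a 3x3 rotation matrix whose columns are the frame's x, y, z axes.
In Python, from rig import sense, get_image, camera_model, sign_off, grasp_offset gives the robot as it stands. The module is installed in compiled form; this text tells all that it offers.
- The arm moves only by the tool arm_command, never from a script. Its argument "rows" is a list of rows, each a list of 3 entries, a list of its own where there are three numbers: the opening, from -1 (shut) to 1 (fully open), then the shift along the world's x, y, z in cm, then the turn, a rotation vector about the world's x, y, z in degrees. A call has 1 to 5 rows; each row shifts and turns the pose as measured when the row begins; what a row does not reach is not made up. A row lasts 1/10 s, in which the tool goes at most 50 mm and 8.59 degrees, less where a joint would pass 70% of its speed; a pose out of reach is approached as far as the arm can. A call is refused whole if a number of a shift passes 5 or a number of a turn 8.59, either way. A call with a gripper value outside its range is refused whole. The fingers move at their own pace and stop on an object; "force" is the grip in N (left out, the last holds). Time passes only in rows, so rows that do not move let the fingers close. It gives the time, the measured TCP pose, the force and the opening at its end, in the units of the state.
- sense(): the state, without advancing time (a new reading comes with each control period).
- get_image(name): name is "side" or "top" or "wrist"; returns (picture, depth): 400x640x3 uint8, red, green, blue; 400x640 float32, m along the optical axis (not along the pixel's ray), 0 where there is no reading.
- camera_model(name): a dict with "camera_matrix" (3x3 intrinsics, pixels), "camera_from_world" (4x4, takes a point from world to camera coordinates). Camera axes: x right, y up, looking along -z (the intrinsics and any distortion apply to the point x, -y, -z); pixel columns grow to the right and rows downward; lengths in m; the calibration is good to about 2 mm. A picture is of the moment at which its call begins: read the wrist's pose just before it. camera_model takes no time and is no camera call; for the wrist camera it gives the pose at the moment of the call.
- sign_off(): hands the job in, once; it reports no verdict.
The state is a dict: "clock": time; "joints": joint angles; "qvel": joint speeds; "effort": joint torques, N m; "ee_pos": TCP position; "ee_rot": TCP orientation; "ft_force": force on the tool from outside, world axes, zero at the start; "moment": the same for the moment, N m; "gripper_width": opening from 0.0 (shut) to 1.0 (fully open).
Only numpy, scipy, OpenCV 4.12 (cv2) and the standard library are available. Lean on these libraries where they do the work, as an engineer would, in place of code of your own. Each camera call takes 0.05 s, during which the arm holds its last target. There are 200 camera calls.

TASK

Close the glass density flask on the bottle lift: gently set the middle-sized stopper from the tray upright into its neck until the flange rests on the rim, and let go of it. Then wind the crank clockwise (seen from above) until the lift is fully up at its stop, with the stopper still in place. Leave the other two stoppers, the little tin and the disc weight where they are.

Things in the scene. Friction and masses are not known exactly. Their poses are not given: they have to be found in the camera images.
- stopper: The stopper that fits, white plastic, standing upright in the tray, 63 mm tall. Origin at the centre of its lower end, z up through it. Tapered plug from 22 mm diameter at the bottom to 26.4 mm at 28 mm height; flange of 37 mm diameter from 28 to 33 mm; round grip of 18 mm diameter from 33 to 63 mm. 25 to 60 g.
- stopper_large: Large stopper of the same shape, same tray, must stay: plug 35 to 43 mm diameter, flange 53 mm, grip 26 mm diameter, 63 mm tall. Origin at the centre of its lower end. Too large for the neck.
- stopper_small: Small stopper of the same shape, same tray, must stay: plug 17 to 19 mm diameter, flange 24 mm, grip 11 mm diameter, 51 mm tall. Origin at the centre of its lower end. It would fall through the neck.
- tray: Grey plastic tray, fixed to the bench, 100 mm (its x) by 250 mm (its y), walls 14 mm high and 4 mm thick. The three stoppers stand in a row along its y, about 78 mm apart, in any order. Origin at the centre of its underside.
- carrier: Rising white plate of the lift, 100 x 100 x 12 mm, a glass flask clamped on it: body 68 mm diameter, shoulder 55 to 85 mm above its foot, straight neck of 37 mm outer and 29 mm inner diameter up to the rim 125 mm above its foot. Origin at the centre of the plate's underside, straight below the neck. It slides up on two posts, 20 mm from lowest to the stop.
- flask_mouth (a point): Centre of the flask's mouth, level with the rim; it rises with the carrier. Seated, the stopper's origin lies 28 mm below it.
- crank (a joint): Crank angle in rad; grows clockwise seen from above, 0 = lift at its lowest, 15.7 = lift fully up at the stop (2.5 turns, 8 mm a turn). It stays where it is left.
- crank_axis (a point): Point on the crank's vertical axis at the height at which to grip the sleeve, 170 mm from the flask's axis. The gearbox below it is an 85 mm square, its top 45 mm below this point; the crank's arm and hub end 27 mm below it.
- crank_grip (a point): Middle of the crank's upright black sleeve, which turns freely on its pin: 21 mm diameter, 42 mm tall, from 25 mm below to 17 mm above this point; 45 mm from the crank axis.
- tin: Bystander: small closed aluminium tin, 60 mm diameter, 45 mm tall. Origin at the centre of its underside.
- weight: Bystander: dark steel disc weight, 64 mm diameter, 16 mm tall. Origin at the centre of its underside.
Things that resemble listed ones, but are neither listed nor needed, are in the scene too. What is shaped like the stopper but black or orange is not meant.

How it is judged:
On the way, in this order (a step that is already met when the one before it is completed fails the run):
1. the stopper is seated upright in the flask's neck, flange on the rim, and let go (z of stopper in the frame of flask_mouth below -0.0255 m and horizontal distance between stopper and flask_mouth below 0.004 m and angle between stopper's own z axis and vertical below 0.08 rad and contact force between the fingers and stopper below 0.1 N), for 0.3 s.
2. then the crank is wound until the lift is fully up, with the stopper in place (z of stopper in the frame of flask_mouth below -0.0255 m and horizontal distance between stopper and flask_mouth below 0.004 m and angle between stopper's own z axis and vertical below 0.08 rad and value of joint crank above 14.8 rad), for 0.2 s.
At the end, for the whole second after the job is handed in: The stopper stands in the flask's neck: within 2.5 mm of fully home, within 4 mm of its axis, upright within 0.08 rad, at rest; the lift is within 1.2 mm of its upper stop (crank above 14.8 of 15.7 rad) and the crank is still (all of step 2 and linear speed of stopper below 0.02 m/s and velocity of joint crank below 0.1 rad/s); the robot touches nothing.
It fails at once if another thing on the bench was moved by more than 25 mm (distance of any of stopper_large, stopper_small, tin, weight from where it was at the start of the episode above 0.025 m).
It fails at once if the stopper was rammed or dropped onto the glass flask (over 40 N) (contact force between stopper and carrier above 40 N).
It also fails if it takes over 72 s, if anything falls off the work surface, if the arm or the gripper's body presses on something with over 40 N, if the wrist force passes 120 N, or if a joint passes its speed limit or range.

## Working session

There is one attempt and no reset: what is moved stays moved. The work goes in short steps, Python scripts to look and compute and a tool call to move; the robot and the scene stay as the last step left them, time stands still between calls to the robot, and variables do not carry over. Pictures are saved under pics/ and viewed, about 8 in all and at most 12, crops included, and the job is handed in when it is done.

Besides the shell and the picture viewer there is one more tool, called after ">>>" by a JSON object that holds its "api" and its "payload". arm_command: Moves the arm, as the interface text tells. Its arguments: {"type":"object","properties":{"rows":{"type":"array","items":{"type":"array"}},"force":{"type":"number"}},"required":["rows"]}

```bash
mkdir -p pics
cat > h.py <<'E'
import numpy as np, cv2
from rig import *
def cam(n):
    m=camera_model(n); return np.array(m["camera_matrix"]),np.array(m["camera_from_world"]),m
def shot(n,f=None):
    K,T,m=cam(n); im,d=get_image(n)
    if f: cv2.imwrite(f"pics/{f}.png",im[:,:,::-1])
    return im,d,K,T
def pts(d,K,T):
    v,u=np.mgrid[:d.shape[0],:d.shape[1]]
    X=np.stack([(u-K[0,2])/K[0,0]*d,-(v-K[1,2])/K[1,1]*d,-d],-1)
    return (X-T[:3,3])@T[:3,:3]
def ray(u,v,z,K,T):
    r=np.array([(u-K[0,2])/K[0,0],-(v-K[1,2])/K[1,1],-1])@T[:3,:3]; c=-T[:3,3]@T[:3,:3]
    return c+r*(z-c[2])/r[2]
E
python3 - <<'E'
from h import *
for n in("top","side"):
    im,d,K,T=shot(n,n+"0"); np.savez(f"pics/{n}0.npz",im=im,d=d,K=K,T=T)
    print(n,{k:v for k,v in cam(n)[2].items() if k not in("camera_from_world",)},-T[:3,3]@T[:3,:3],d.min(),d.max())
s=sense();print(s["clock"],s["ee_pos"],np.round(s["ee_rot"],3),grasp_offset,s["gripper_width"])
E
```

```text
top {'camera_matrix': array([[366.77177107,   0.        , 318.49209054],
       [  0.        , 366.77177107, 202.54743752],
       [  0.        ,   0.        ,   1.        ]])} [ 0.31132677 -0.03598916  1.14300409] 0.0 2.134989
side {'camera_matrix': array([[415.79301262,   0.        , 318.08048617],
       [  0.        , 415.79301262, 204.13132257],
       [  0.        ,   0.        ,   1.        ]])} [ 0.43409973 -0.75030217  0.79814762] 0.0 3.384486
0.1 [ 0.19616114 -0.51333531  0.23057042] [[-0.934 -0.     0.357]
 [-0.357  0.002 -0.934]
 [-0.    -1.    -0.002]] 0.0187 1.0002062868395531
```

View pics/top0.png

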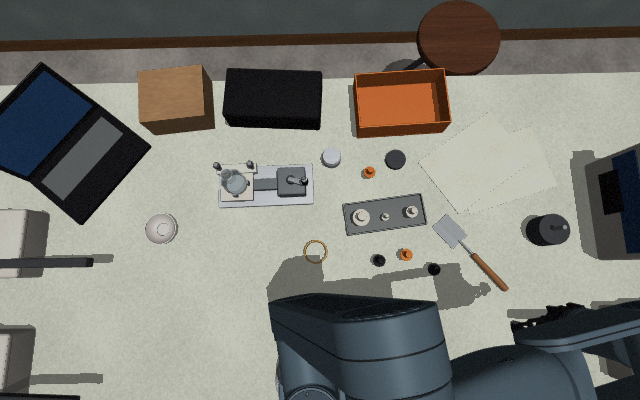

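View pics/side0.png

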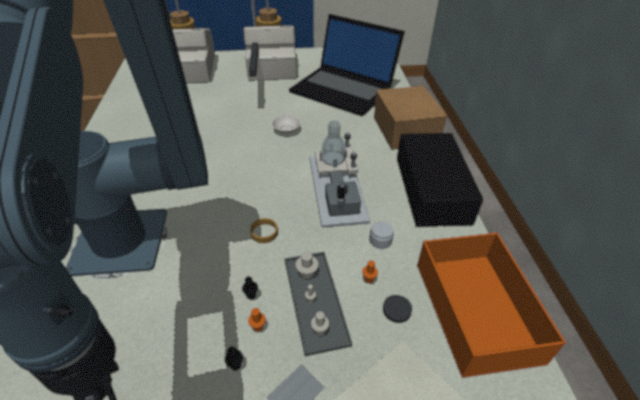

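The top view shows the tray at about (385,214): large stopper (361,217), small (385,217), middle-sized (411,212). The flask is at about (235,185) and the crank at about (290,182), with its handle at about (300,182). The side view agrees with this. The tin is at (331,157) and the weight at (395,160).

Run:
```python
from h import *
z=np.load("pics/top0.npz");im,d,K,T=[z[k] for k in("im","d","K","T")]
P=pts(d,K,T)
def reg(n,u0,u1,v0,v1,z0,z1):
    Q=P[v0:v1,u0:u1].reshape(-1,3);dd=d[v0:v1,u0:u1].ravel();Q=Q[(dd>0)&(Q[:,2]>z0)&(Q[:,2]<z1)]
    if len(Q): print(n,len(Q),"mean",Q.mean(0).round(4),"med",np.median(Q,0).round(4),"mid",((Q.min(0)+Q.max(0))/2).round(4),"sz",np.ptp(Q,axis=0).round(3))
reg("mid flange+",400,424,200,224,.025,.08)
reg("mid top",400,424,200,224,.05,.08)
reg("large",350,374,205,230,.05,.08)
reg("small",378,393,208,226,.03,.08)
reg("crank hi",278,318,165,195,.095,.3)
reg("crank 70",278,318,165,200,.06,.3)
reg("flask",215,255,165,205,.13,.4)
reg("plate",215,260,160,210,.03,.08)
reg("tin",320,345,145,170,.03,.08)
np.set_printoptions(linewidth=250)
print((P[160:200:2,215:320:3,2]*1000).astype(int))
# rig base orientation
hsv=cv2.cvtColor(im,cv2.COLOR_RGB2HSV)
big=cv2.resize(im[145:245,205:435],None,fx=3.4,fy=3.4,interpolation=cv2.INTER_CUBIC);cv2.imwrite("pics/crop.png",big[:,:,::-1])
```

```text
mid flange+ 115 mean [ 0.4811 -0.2985  0.0452] med [ 0.4802 -0.2975  0.0377] mid [ 0.4821 -0.3008  0.0504] sz [0.034 0.034 0.039]
mid top 36 mean [ 0.4817 -0.2993  0.0641] med [ 0.4817 -0.2989  0.0659] mid [ 0.4827 -0.2999  0.06  ] sz [0.017 0.016 0.02 ]
large 63 mean [ 0.4667 -0.146   0.0654] med [ 0.4664 -0.1468  0.066 ] mid [ 0.4666 -0.1464  0.0619] sz [0.023 0.026 0.019]
small 16 mean [ 0.4683 -0.2204  0.0517] med [ 0.4677 -0.2201  0.0535] mid [ 0.469  -0.221   0.0466] sz [0.009 0.01  0.023]
crank hi 33 mean [0.5624 0.0208 0.1142] med [0.5611 0.021  0.1184] mid [0.5642 0.0216 0.1139] sz [0.017 0.018 0.031]
crank 70 731 mean [0.5766 0.0623 0.0691] med [0.5735 0.0621 0.0649] mid [0.5786 0.0581 0.0946] sz [0.084 0.091 0.069]
flask 164 mean [0.5729 0.2332 0.1548] med [0.5726 0.2333 0.1573] mid [0.5727 0.2332 0.1516] sz [0.036 0.035 0.043]
plate 863 mean [0.5766 0.2198 0.0478] med [0.5701 0.2108 0.0454] mid [0.5811 0.2304 0.055 ] sz [0.117 0.13  0.05 ]
tin 273 mean [ 0.6591 -0.0598  0.043 ] med [ 0.6588 -0.0594  0.0443] mid [ 0.6608 -0.0593  0.0408] sz [0.057 0.057 0.019]
[[  -2   -2 
[... 2848 characters left out ...]
  44   45   43   76   82   76   67   51   46   42   41   18    9   12   14   16   13   14   12   62   66   64   62   68   68   62   66   66   59   16   13    0   -1]
 [   2    4   43   42   46   43   73   75   41   41   43   46   42   16   13   12   11   16   14   13   14   59   61   59   60   57   59   59   53   49   45   14   11   -2    0]
 [  -1    1   45   45   47   39   41   60   40   47   46   41   46   15   16   17   19   12   12   15   13   12   36   35   35   24   29   24   22   23   14   17   13   -1    0]
 [  -3    0   45 1143   41   44   45   49   43   43   41   44   46   12   12   13   11    9   16   13   15   11   17   12   13   11   16   14   16   16   15   11   10    1   -1]]
```

View pics/crop.png

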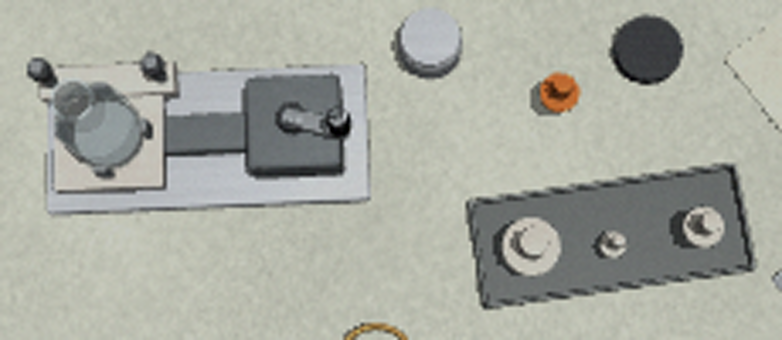

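>>> {"api": "arm_command", "payload": {"rows": [[0.1, [4, 3, 0], [0, 0, 0]], [0.1, [4, 3, 0], [0, 0, 0]], [0.1, [4, 3, 0], [0, 0, 0]], [0.1, [4, 3, 0], [0, 0, 0]], [0.1, [4, 3, 0], [0, 0, 0]]], "force": 30}}

```text
clock: 0.6
ee_pos: [0.3932, -0.3639, 0.2279]
ee_rot: [[-0.939, -0.003, 0.344], [-0.344, 0.004, -0.939], [0.002, -1.0, -0.005]]
ft_force: [-0.4, 1.0, -0.2]
gripper_width: 0.549
```

Run:
```python
from h import *
z=np.load("pics/top0.npz");im,d,K,T=[z[k] for k in("im","d","K","T")]
P=pts(d,K,T)
Q=P[160:200,270:318].reshape(-1,3);Q=Q[(Q[:,2]>.058)&(Q[:,2]<.07)]
r=cv2.minAreaRect((Q[:,:2]*1000).astype(np.float32));print("gear",r)
Q=P[160:200,210:250].reshape(-1,3);Q=Q[(Q[:,2]>.157)&(Q[:,2]<.18)]
print("rim",np.median(Q[:,2]),cv2.minEnclosingCircle((Q[:,:2]*1000).astype(np.float32)),len(Q))
Q=P[160:200,280:318].reshape(-1,3);Q=Q[(Q[:,2]>.112)&(Q[:,2]<.14)]
print("sleeve",cv2.minEnclosingCircle((Q[:,:2]*1000).astype(np.float32)),len(Q),Q.mean(0))
s=sense();print(s["ee_pos"],s["ft_force"],s["gripper_width"],s["joints"])
```

```text
gear ((578.755126953125, 64.61493682861328), (84.58853912353516, 85.01240539550781), 1.267486333847046)
rim 0.16723312212219804 ((573.9637451171875, 234.56175231933594), 18.808385848999023) 84
sleeve ((565.4592895507812, 20.826034545898438), 9.850712776184082) 18 [0.56254259 0.02059222 0.12210796]
[ 0.39324807 -0.36386036  0.22785098] [-0.36850677  0.98441134 -0.20309949] 0.5494304038828866 [-9.54427513e-01  2.38549032e-01  1.57026524e+00 -7.40608564e-04
  1.33769881e+00  2.65331737e-01]
```

>>> {"api": "arm_command", "payload": {"rows": [[0.0, [4.4, 3.2, -2], [0, 0, 0]], [0.0, [4.2, 3.1, -2], [0, 0, 0]], [0.0, [0, 0, -2], [0, 0, 0]], [0.0, [0, 0, 0], [0, 0, 0]]]}}

```text
clock: 1.0
ee_pos: [0.4733, -0.3019, 0.1714]
ee_rot: [[-0.936, -0.002, 0.352], [-0.352, 0.005, -0.936], [0.001, -1.0, -0.005]]
ft_force: [-0.1, -0.8, -0.1]
gripper_width: 0.497
```

Run:
```python
from h import *
s=sense();print(s["ee_pos"],s["gripper_width"])
im,d,K,T=shot("wrist","w1");np.savez("pics/w1.npz",im=im,d=d,K=K,T=T)
P=pts(d,K,T); c=-T[:3,3]@T[:3,:3]; print("cam",c)
M=(d>0)&(np.hypot(P[...,0]-.482,P[...,1]+.3)<.03)
for a,b in((.056,.075),(.03,.045)):
    Q=P[M&(P[...,2]>a)&(P[...,2]<b)]
    if len(Q): print(a,len(Q),Q.mean(0),(Q.min(0)+Q.max(0))/2,np.ptp(Q,axis=0),cv2.minEnclosingCircle((Q[:,:2]*1000).astype(np.float32)))
```

```text
[ 0.47332683 -0.30191761  0.17137175] 0.4966251008394748
cam [ 0.55036053 -0.27306554  0.31328571]
0.056 411 [ 0.483957   -0.29982305  0.06561261] [ 0.48292104 -0.30017112  0.06208444] [0.01717304 0.01727253 0.01215717] ((482.8314514160156, -300.2899475097656), 8.933821678161621)
0.03 810 [ 0.48686788 -0.2986354   0.03657405] [ 0.48269796 -0.30023014  0.03857577] [0.03649816 0.03649553 0.01277719] ((482.744873046875, -300.1899719238281), 18.39482879638672)
```

View pics/w1.png

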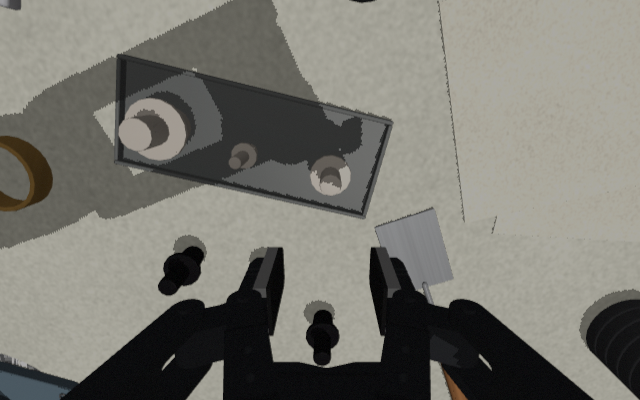

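The wrist view shows the middle stopper at (330,175), alone between the finger lines. It measures (0.4828,-0.3002) with diameters of about 18 and 37 mm, as expected.

>>> {"api": "arm_command", "payload": {"rows": [[0.0, [0.9, 0.2, 0], [0, 0, 0]], [0.0, [0, 0, -4], [0, 0, 0]], [0.0, [0, 0, -4], [0, 0, 0]], [0.0, [0, 0, 0], [0, 0, 0]]]}}

```text
clock: 1.45
ee_pos: [0.4856, -0.306, 0.0973]
ee_rot: [[-0.938, 0.009, 0.346], [-0.346, -0.004, -0.938], [-0.006, -1.0, 0.007]]
ft_force: [-1.1, 0.5, -0.3]
gripper_width: 0.5
```

>>> {"api": "arm_command", "payload": {"rows": [[0.0, [-0.3, 0.6, 0], [0, 0, 0]], [0.0, [0, 0, 0], [0, 0, 0]]]}}

```text
clock: 1.65
ee_pos: [0.4832, -0.3019, 0.1005]
ee_rot: [[-0.939, 0.011, 0.343], [-0.343, -0.007, -0.939], [-0.008, -1.0, 0.01]]
ft_force: [-0.5, 0.9, -0.2]
gripper_width: 0.501
```

Run:
```python
from h import *
s=sense();print(s["ee_pos"],s["ee_rot"].round(4) if hasattr(s["ee_rot"],"round") else s["ee_rot"],s["qvel"])
```

```text
[ 0.48316229 -0.3019394   0.10045315] [[-0.9391  0.0108  0.3434]
 [-0.3435 -0.0065 -0.9391]
 [-0.0079 -0.9999  0.0098]] [-0.01491197 -0.0135996  -0.05658381 -0.00355114  0.00533933 -0.0005072 ]
```

>>> {"api": "arm_command", "payload": {"rows": [[0.0, [0, 0.15, -2], [0.4, 0.6, 0]], [0.0, [0, 0, -2], [0, 0, 0]], [0.0, [0, 0, 0], [0, 0, 0]], [0.0, [0, 0, 0], [0, 0, 0]]]}}

```text
clock: 2.05
ee_pos: [0.4862, -0.3038, 0.0651]
ee_rot: [[-0.94, 0.008, 0.342], [-0.342, -0.007, -0.94], [-0.005, -1.0, 0.009]]
ft_force: [0.7, -0.3, -0.7]
gripper_width: 0.5
```

>>> {"api": "arm_command", "payload": {"rows": [[0.0, [-0.3, 0.3, -1.2], [0.4, 0.5, 0]], [0.0, [-0.2, 0.2, -1.2], [0, 0, 0]], [0.0, [0, 0, 0], [0, 0, 0]], [0.0, [0, 0, 0], [0, 0, 0]]]}}

```text
clock: 2.45
ee_pos: [0.4816, -0.299, 0.041]
ee_rot: [[-0.94, 0.0, 0.342], [-0.342, -0.001, -0.94], [0.0, -1.0, 0.001]]
ft_force: [-1.1, 0.1, 0.6]
gripper_width: 0.499
```

>>> {"api": "arm_command", "payload": {"rows": [[-1, [0.1, -0.1, 0], [0, 0, 0]], [-1, [0, 0, 0], [0, 0, 0]], [-1, [0, 0, 0], [0, 0, 0]], [-1, [0, 0, 0], [0, 0, 0]], [-1, [0, 0, 0], [0, 0, 0]]], "force": 30}}

```text
clock: 2.95
ee_pos: [0.4832, -0.3005, 0.0417]
ee_rot: [[-0.94, 0.002, 0.342], [-0.342, -0.002, -0.94], [-0.001, -1.0, 0.003]]
ft_force: [0.7, -1.1, -0.2]
gripper_width: 0.196
```

>>> {"api": "arm_command", "payload": {"rows": [[-1, [0, 0, 2], [0, 0, 0]], [-1, [0, 0, 4], [0, 0, 0]], [-1, [0, 0, 5], [0, 0, 0]], [-1, [0, 0, 5], [0, 0, 0]], [-1, [0, 0, 5], [0, 0, 0]]]}}

```text
clock: 3.45
ee_pos: [0.4775, -0.2954, 0.2487]
ee_rot: [[-0.94, -0.013, 0.342], [-0.342, 0.011, -0.94], [0.008, -1.0, -0.015]]
ft_force: [0.4, -0.8, -0.4]
gripper_width: 0.197
```

>>> {"api": "arm_command", "payload": {"rows": [[-1, [0, 3, 2], [0, 0, 0]], [-1, [0.5, 5, 0], [0, 0, 0]], [-1, [0.5, 5, 0], [0, 0, 0]], [-1, [0.5, 5, 0], [0, 0, 0]], [-1, [1, 5, 0], [0, 0, 0]]]}}

```text
clock: 3.95
ee_pos: [0.5043, -0.0709, 0.2807]
ee_rot: [[-0.944, 0.005, 0.331], [-0.331, -0.004, -0.944], [-0.003, -1.0, 0.005]]
ft_force: [1.3, 1.1, -0.3]
gripper_width: 0.194
```

>>> {"api": "arm_command", "payload": {"rows": [[-1, [1, 5, 0], [0, 0, 0]], [-1, [1, 5, 0], [0, 0, 0]], [-1, [1, 5, 0], [0, 0, 0]], [-1, [1, 5, 0], [0, 0, 0]], [-1, [0, 0, 0], [0, 0, 0]]]}}

```text
clock: 4.45
ee_pos: [0.5417, 0.1318, 0.282]
ee_rot: [[-0.942, 0.009, 0.336], [-0.336, -0.002, -0.942], [-0.008, -1.0, 0.004]]
ft_force: [0.2, 0.1, -0.9]
gripper_width: 0.198
```

>>> {"api": "arm_command", "payload": {"rows": [[-1, [1.6, 4.5, 0], [0, 0.5, 0]], [-1, [1.2, 4.2, 0], [0, 0, 0]], [-1, [0.2, 0.8, 0], [0, 0, 0]], [-1, [0, 0, 0], [0, 0, 0]], [-1, [0, 0, 0], [0, 0, 0]]]}}

```text
clock: 4.95
ee_pos: [0.5703, 0.2256, 0.2811]
ee_rot: [[-0.941, -0.002, 0.338], [-0.338, -0.005, -0.941], [0.004, -1.0, 0.003]]
ft_force: [-0.5, -0.1, -0.0]
gripper_width: 0.2
```

Run:
```python
from h import *
s=sense();p=s["ee_pos"];print(p,np.round(s["ee_rot"],4))
im,d,K,T=shot("wrist","w2");np.savez("pics/w2.npz",im=im,d=d,K=K,T=T)
P=pts(d,K,T)
M=(d>0)&(np.hypot(P[...,0]-.574,P[...,1]-.2346)<.03)
Q=P[M&(P[...,2]>.16)&(P[...,2]<.18)]
if len(Q):print("rim",len(Q),np.percentile(Q[:,2],[5,50,95]),cv2.minEnclosingCircle((Q[:,:2]*1000).astype(np.float32)))
M=(d>0)&(np.hypot(P[...,0]-p[0],P[...,1]-p[1])<.035)
for z0 in np.arange(-.04,.03,.005):
    Q=P[M&(P[...,2]>p[2]+z0)&(P[...,2]<p[2]+z0+.005)]
    if len(Q): print("held",round(z0,3),len(Q),(Q.mean(0)-p).round(4),np.ptp(Q,axis=0).round(4))
```

```text
[0.57028009 0.22563243 0.28105299] [[-0.941  -0.0022  0.3383]
 [-0.3383 -0.0045 -0.941 ]
 [ 0.0036 -1.      0.0035]]
rim 750 [0.16194933 0.168376   0.16973789] ((574.7597045898438, 235.3172607421875), 18.60089683532715)
held -0.04 42 [ 0.0082  0.0036 -0.0364] [0.0097 0.0187 0.0031]
held -0.035 67 [ 0.009   0.0036 -0.0325] [0.0087 0.0167 0.0049]
held -0.03 63 [ 0.0101  0.0034 -0.0277] [0.0066 0.0149 0.0048]
held -0.025 6 [ 0.011   0.004  -0.0242] [0.0011 0.0056 0.0007]
held -0.01 531 [ 0.0116  0.0047 -0.0059] [0.0233 0.0341 0.0046]
held -0.005 781 [ 0.01    0.0041 -0.0041] [0.0231 0.0342 0.005 ]
held -0.0 262 [0.0076 0.0033 0.003 ] [0.0162 0.0276 0.005 ]
held 0.005 411 [0.0079 0.0037 0.0078] [0.0173 0.0399 0.005 ]
held 0.01 525 [0.0078 0.0035 0.0126] [0.0172 0.0414 0.005 ]
held 0.015 585 [0.0076 0.0035 0.0176] [0.0285 0.0414 0.005 ]
held 0.02 1018 [0.0049 0.0027 0.0233] [0.0257 0.0418 0.005 ]
held 0.025 1200 [0.0034 0.0018 0.0263] [0.0288 0.0415 0.005 ]
held 0.03 377 [0.0074 0.0037 0.0323] [0.029  0.0416 0.005 ]
```

View pics/w2.png

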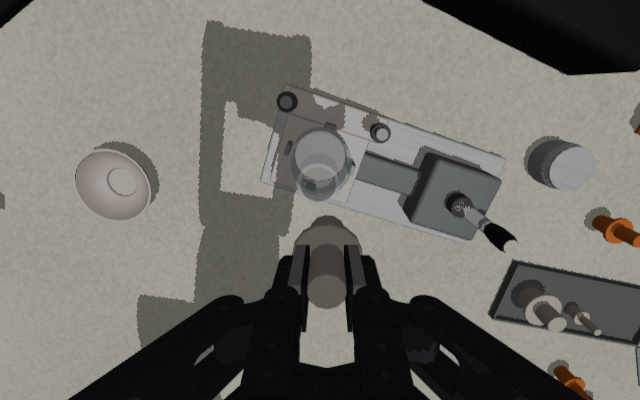

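The flask neck is at about (318,178) and the stopper hangs upright in the fingers at about (327,250). I'll fit the stopper's axis relative to the TCP from its visible sides.

Run:
```python
from h import *
from scipy.optimize import least_squares as ls
z=np.load("pics/w2.npz");d,K,T=[z[k] for k in("d","K","T")]
P=pts(d,K,T)-np.array([.5703,.2256,.2811])
M=(d>0)&(np.hypot(P[...,0],P[...,1])<.035)
for a,b,t in((-.038,-.031,0),(-.031,-.024,0),(-.0105,-.0065,.0185)):
    Q=P[M&(P[...,2]>a)&(P[...,2]<b)]
    R=t if t else (.011+.0022*(Q[:,2]+.0387)/.028)
    f=ls(lambda c:np.hypot(Q[:,0]-c[0],Q[:,1]-c[1])-R,[0,0],loss="soft_l1",f_scale=.0007)
    print(a,len(Q),f.x.round(4),np.std(f.fun).round(4))
```

```text
-0.038 96 [-0.0006  0.    ] 0.0002
-0.031 79 [-0.0006  0.0002] 0.0002
-0.0105 111 [-0.0006  0.0003] 0.0002
```

>>> {"api": "arm_command", "payload": {"rows": [[-1, [0.5, 0.9, -2], [-0.3, -0.1, 0]], [-1, [0, 0, -2], [0, 0, 0]], [-1, [0, 0, -1], [0, 0, 0]], [-1, [0, 0, 0], [0, 0, 0]], [-1, [0, 0, 0], [0, 0, 0]]]}}

```text
clock: 5.5
ee_pos: [0.5758, 0.2271, 0.2325]
ee_rot: [[-0.944, 0.003, 0.33], [-0.33, -0.011, -0.944], [0.001, -1.0, 0.011]]
ft_force: [0.8, 0.2, -0.0]
gripper_width: 0.2
```

>>> {"api": "arm_command", "payload": {"rows": [[-1, [0, 0.8, -0.5], [0.6, 0.2, 0]], [-1, [0, 0, -0.5], [0, 0, 0]], [-1, [0, 0, 0], [0, 0, 0]], [-1, [0, 0, 0], [0, 0, 0]]]}}

```text
clock: 5.9
ee_pos: [0.577, 0.2352, 0.2244]
ee_rot: [[-0.944, 0.003, 0.329], [-0.329, 0.001, -0.944], [-0.003, -1.0, -0.0]]
ft_force: [0.6, 0.1, 0.6]
gripper_width: 0.196
```

>>> {"api": "arm_command", "payload": {"rows": [[-1, [-0.2, 0.1, -0.7], [0, 0.2, 0]], [-1, [0, 0, -0.5], [0, 0, 0]], [-1, [0, 0, 0], [0, 0, 0]], [-1, [0, 0, 0], [0, 0, 0]]]}}

```text
clock: 6.3
ee_pos: [0.5747, 0.2366, 0.2115]
ee_rot: [[-0.944, -0.001, 0.33], [-0.33, 0.001, -0.944], [0.0, -1.0, -0.001]]
ft_force: [-0.1, 0.3, -0.4]
gripper_width: 0.2
```

>>> {"api": "arm_command", "payload": {"rows": [[-1, [0, -0.2, -0.2], [0, 0, 0]], [-1, [0, 0, -0.4], [0, 0, 0]], [-1, [0, 0, 0], [0, 0, 0]], [-1, [0, 0, 0], [0, 0, 0]]]}}

```text
clock: 6.7
ee_pos: [0.5748, 0.2343, 0.205]
ee_rot: [[-0.944, -0.0, 0.329], [-0.329, 0.001, -0.944], [0.0, -1.0, -0.001]]
ft_force: [-0.4, -0.8, -0.2]
gripper_width: 0.199
```

>>> {"api": "arm_command", "payload": {"rows": [[-1, [0, 0.05, -0.4], [0, 0, 0]], [-1, [0, 0, -0.4], [0, 0, 0]], [-1, [0, 0, -0.4], [0, 0, 0]], [-1, [0, 0, 0], [0, 0, 0]]]}}

```text
clock: 7.1
ee_pos: [0.5748, 0.2349, 0.192]
ee_rot: [[-0.944, -0.0, 0.329], [-0.329, 0.001, -0.944], [-0.0, -1.0, -0.001]]
ft_force: [0.7, -0.9, -0.9]
gripper_width: 0.194
```

Going in cleanly, with no contact force so far.

>>> {"api": "arm_command", "payload": {"rows": [[-1, [0, 0, -0.4], [0, 0, 0]], [-1, [0, 0, -0.3], [0, 0, 0]], [-1, [0, 0, -0.2], [0, 0, 0]], [-1, [0, 0, 0], [0, 0, 0]]]}}

```text
clock: 7.5
ee_pos: [0.5747, 0.2349, 0.182]
ee_rot: [[-0.944, -0.001, 0.329], [-0.329, 0.001, -0.944], [0.0, -1.0, -0.001]]
ft_force: [-0.2, 0.4, -0.9]
gripper_width: 0.199
```

>>> {"api": "arm_command", "payload": {"rows": [[-1, [0, 0, -0.1], [0, 0, 0]], [-1, [0, 0, -0.1], [0, 0, 0]], [-1, [0, 0, 0], [0, 0, 0]]]}}

```text
clock: 7.8
ee_pos: [0.5749, 0.2349, 0.1799]
ee_rot: [[-0.944, -0.0, 0.329], [-0.329, 0.001, -0.944], [-0.0, -1.0, -0.001]]
ft_force: [0.7, -0.2, -0.2]
gripper_width: 0.202
```

>>> {"api": "arm_command", "payload": {"rows": [[-1, [0, 0, -0.1], [0, 0, 0]], [-1, [0, 0, -0.1], [0, 0, 0]], [-1, [0, 0, 0], [0, 0, 0]]]}}

```text
clock: 8.1
ee_pos: [0.5751, 0.235, 0.1786]
ee_rot: [[-0.944, 0.001, 0.329], [-0.329, 0.001, -0.944], [-0.001, -1.0, -0.001]]
ft_force: [-0.0, -0.4, 0.3]
gripper_width: 0.199
```

>>> {"api": "arm_command", "payload": {"rows": [[-1, [0, 0, -0.1], [0, 0, 0]], [-1, [0, 0, 0], [0, 0, 0]]]}}

```text
clock: 8.3
ee_pos: [0.5754, 0.235, 0.1787]
ee_rot: [[-0.944, 0.002, 0.33], [-0.33, 0.002, -0.944], [-0.002, -1.0, -0.001]]
ft_force: [-0.3, -1.1, -1.4]
gripper_width: 0.198
```

>>> {"api": "arm_command", "payload": {"rows": [[-1, [0, 0, -0.2], [0, 0, 0]], [-1, [0, 0, 0], [0, 0, 0]]]}}

```text
clock: 8.5
ee_pos: [0.5757, 0.2351, 0.1787]
ee_rot: [[-0.944, 0.004, 0.33], [-0.33, 0.002, -0.944], [-0.004, -1.0, -0.0]]
ft_force: [-0.8, 0.4, -0.2]
gripper_width: 0.199
```

>>> {"api": "arm_command", "payload": {"rows": [[-0.2, [0, 0, 0], [0, 0, 0]], [-0.2, [0, 0, 0], [0, 0, 0]], [-0.2, [0, 0, 0], [0, 0, 0]], [-0.2, [0, 0, 2], [0, 0, 0]], [-0.2, [0, 0, 5], [0, 0, 0]]]}}

```text
clock: 9.0
ee_pos: [0.5713, 0.234, 0.2404]
ee_rot: [[-0.944, -0.013, 0.329], [-0.329, -0.002, -0.944], [0.013, -1.0, -0.003]]
ft_force: [0.7, -0.8, -0.4]
gripper_width: 0.403
```

>>> {"api": "arm_command", "payload": {"rows": [[-0.2, [0, -2, 5], [0, 0, 0]], [-0.2, [0, -3, 0], [0, 0, 0]], [-0.2, [0, -3, 0], [0, 0, 0]], [-0.2, [0, 0, 0], [0, 0, 0]]]}}

```text
clock: 9.4
ee_pos: [0.5741, 0.1533, 0.2994]
ee_rot: [[-0.943, -0.0, 0.332], [-0.332, -0.0, -0.943], [0.0, -1.0, 0.0]]
ft_force: [-0.1, -0.7, -0.3]
gripper_width: 0.396
```

Run:
```python
from h import *
from scipy.optimize import least_squares as ls
s=sense();print(s["ee_pos"],s["gripper_width"],s["joints"])
im,d,K,T=shot("wrist","w3")
P=pts(d,K,T)
M=(d>0)&(np.hypot(P[...,0]-.5745,P[...,1]-.235)<.03)
for a,b in((.195,.215),(.165,.182)):
    Q=P[M&(P[...,2]>a)&(P[...,2]<b)]
    if len(Q):print("w",len(Q),np.percentile(Q[:,2],[5,50,95]),cv2.minEnclosingCircle((Q[:,:2]*1000).astype(np.float32)))
M=(np.hypot(P[...,0]-.577,P[...,1]-.03)<.05)&(P[...,2]>.118)&(P[...,2]<.14)
Q=P[M]
if len(Q):print("sleeve",len(Q),cv2.minEnclosingCircle((Q[:,:2]*1000).astype(np.float32)),np.percentile(Q[:,2],[5,50,95]))
```

```text
[0.57409507 0.1533145  0.29940246] 0.39579705029677187 [ 7.35987106e-02  3.05737667e-01  1.30631501e+00 -3.25152314e-04
  1.52980210e+00  1.30554409e+00]
w 479 [0.1982245  0.20358628 0.20474926] ((575.4218139648438, 235.14842224121094), 9.029271125793457)
w 983 [0.1692705  0.17375149 0.17591344] ((575.3460693359375, 235.11842346191406), 18.579418182373047)
sleeve 131 ((567.1567993164062, 22.992116928100586), 10.087688446044922) [0.11855168 0.12240458 0.12616163]
```

View pics/w3.png

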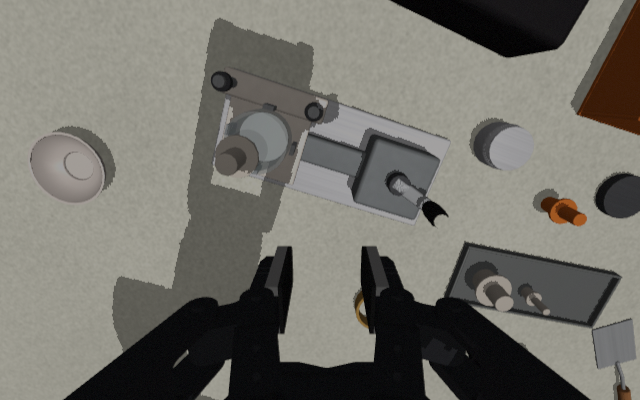

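The stopper is seated: its top is at 0.204, and the grip and flange are concentric with the neck within 1 mm. The crank sleeve is at about (430,208) in the picture. Next I approach the crank.

>>> {"api": "arm_command", "payload": {"rows": [[0.0, [-0.3, -5, 0], [0, 0, 0]], [0.0, [-0.3, -4.5, -3], [0, 0, 0]], [0.0, [-0.3, -3, -4], [0, 0, 0]], [0.0, [0, 0, -3], [0, 0, 0]], [0.0, [0, 0, 0], [0, 0, 0]]]}}

```text
clock: 9.95
ee_pos: [0.5645, 0.0336, 0.1957]
ee_rot: [[-0.941, 0.001, 0.338], [-0.338, 0.005, -0.941], [-0.002, -1.0, -0.004]]
ft_force: [0.1, -0.4, 0.0]
gripper_width: 0.5
```

>>> {"api": "arm_command", "payload": {"rows": [[0.0, [0, -1.1, -2], [0, 0, 0]], [0.0, [0, 0, -2], [0, 0, 0]], [0.0, [0, 0, -1], [0, 0, 0]], [0.0, [0, 0, 0], [0, 0, 0]], [0.0, [0, 0, 0], [0, 0, 0]]]}}

```text
clock: 10.45
ee_pos: [0.5676, 0.0268, 0.1485]
ee_rot: [[-0.94, 0.005, 0.342], [-0.342, 0.006, -0.94], [-0.006, -1.0, -0.004]]
ft_force: [-0.1, 0.2, -0.3]
gripper_width: 0.497
```

>>> {"api": "arm_command", "payload": {"rows": [[0.0, [-0.4, -0.5, -2], [-0.3, 0.3, 0]], [0.0, [-0.1, 0, -2], [0, 0, 0]], [0.0, [0, 0, -1.4], [0, 0, 0]], [0.0, [0, 0, 0], [0, 0, 0]], [0.0, [0, 0, 0], [0, 0, 0]]]}}

```text
clock: 10.95
ee_pos: [0.5682, 0.0235, 0.1012]
ee_rot: [[-0.938, 0.013, 0.345], [-0.345, -0.001, -0.938], [-0.012, -1.0, 0.006]]
ft_force: [-0.2, -1.0, 1.2]
gripper_width: 0.501
```

>>> {"api": "arm_command", "payload": {"rows": [[0.0, [-0.4, -0.1, -0.8], [0, 0.7, 0]], [0.0, [0, 0, 0], [0, 0, 0]], [-1, [0, 0, 0], [0, 0, 0]], [-1, [0, 0, 0], [0, 0, 0]], [-1, [0, 0, 0], [0, 0, 0]]], "force": 60}}

```text
clock: 11.45
ee_pos: [0.5661, 0.0221, 0.0962]
ee_rot: [[-0.938, 0.005, 0.346], [-0.346, -0.002, -0.938], [-0.004, -1.0, 0.004]]
ft_force: [-0.1, 0.5, -3.4]
gripper_width: 0.225
```

>>> {"api": "arm_command", "payload": {"rows": [[-1, [0, 0, 0], [0, 0, 0]], [-1, [0, 0, 0], [0, 0, 0]]]}}

```text
clock: 11.65
ee_pos: [0.5661, 0.0221, 0.0962]
ee_rot: [[-0.938, 0.005, 0.346], [-0.346, -0.002, -0.938], [-0.004, -1.0, 0.004]]
ft_force: [0.5, -0.8, -0.8]
gripper_width: 0.222
```

```bash
cat > n.py <<'E'
from h import *
import sys
st=float(sys.argv[1]) if len(sys.argv)>1 else 25
s=sense();p=np.array(s["ee_pos"])-[.5788,.0646,0];ph=np.arctan2(p[1],p[0]);y=np.array(s["ee_rot"])[:,1]
print("phi",np.degrees(ph).round(1),"r",np.hypot(*p[:2]).round(4),"z",p[2].round(4),"tilt fix",np.degrees([-y[1],y[0]]).round(1),s["clock"],np.round(s["ft_force"],1))
q=p[:2]
for i in range(5):
    ph-=np.radians(st);t=.045*np.array([np.cos(ph),np.sin(ph)]);print(((t-q)*100).round(2),end=" ");q=t
E
python3 n.py 20
```

```text
phi -106.6 r 0.0443 z 0.0962 tilt fix [0.1 0.3] 11.65 [ 0.5 -0.8 -0.8]
[-1.42  0.63] [-1.07  1.14] [-0.62  1.43] [-0.09  1.56] [0.45 1.5 ]
```

>>> {"api": "arm_command", "payload": {"rows": [[-1, [-1.4, 0.6, 0], [0, 0, 0]], [-1, [-1.1, 1.1, 0], [0, 0, 0]], [-1, [-0.6, 1.4, 0], [0, 0, 0]], [-1, [-0.1, 1.6, 0], [0, 0, 0]], [-1, [0.4, 1.5, 0], [0, 0, 0]]]}}

```text
clock: 12.15
ee_pos: [0.5388, 0.0833, 0.0963]
ee_rot: [[-0.939, 0.009, 0.343], [-0.343, -0.007, -0.939], [-0.007, -1.0, 0.009]]
ft_force: [7.7, -6.7, -9.1]
gripper_width: 0.222
```

```bash
python3 n.py 25
```

```text
phi 155.0 r 0.0442 z 0.0963 tilt fix [0.4 0.5] 12.15 [ 7.7 -6.7 -9.1]
[1.11 1.58] [1.73 0.9 ] [1.95 0.08] [ 1.8  -0.75] [ 1.32 -1.44]
```

>>> {"api": "arm_command", "payload": {"rows": [[-1, [1.1, 1.6, 0], [0.4, 0.5, 0]], [-1, [1.7, 0.9, 0], [0, 0, 0]], [-1, [1.9, 0.1, 0], [0, 0, 0]], [-1, [1.8, -0.8, 0], [0, 0, 0]], [-1, [1.3, -1.4, 0], [0, 0, 0]]]}}

```text
clock: 12.65
ee_pos: [0.6145, 0.0938, 0.0962]
ee_rot: [[-0.937, -0.005, 0.35], [-0.35, -0.002, -0.937], [0.005, -1.0, 0.0]]
ft_force: [-1.3, 3.3, -1.0]
gripper_width: 0.22
```

```bash
python3 n.py 25
```

```text
phi 39.3 r 0.0461 z 0.0962 tilt fix [ 0.1 -0.3] 12.65 [-1.3  3.3 -1. ]
[ 0.79 -1.81] [ 0.06 -1.95] [-0.77 -1.79] [-1.45 -1.3 ] [-1.86 -0.56]
```

>>> {"api": "arm_command", "payload": {"rows": [[-1, [0.8, -1.8, 0], [0.1, -0.3, 0]], [-1, [0.1, -1.9, 0], [0, 0, 0]], [-1, [-0.8, -1.8, 0], [0, 0, 0]], [-1, [-1.5, -1.3, 0], [0, 0, 0]], [-1, [-1.9, -0.5, 0], [0, 0, 0]]]}}

```text
clock: 13.15
ee_pos: [0.5918, 0.0218, 0.0964]
ee_rot: [[-0.935, 0.02, 0.353], [-0.353, 0.0, -0.936], [-0.019, -1.0, 0.007]]
ft_force: [6.5, -7.9, -7.5]
gripper_width: 0.223
```

```bash
python3 n.py 25
```

```text
phi -73.1 r 0.0447 z 0.0964 tilt fix [-0.   1.1] 13.15 [ 6.5 -7.9 -7.5]
[-1.93 -0.18] [-1.82  0.68] [-1.36  1.39] [-0.65  1.84] [0.19 1.94]
```

>>> {"api": "arm_command", "payload": {"rows": [[-1, [-1.9, -0.2, 0], [0, 1.1, 0]], [-1, [-1.8, 0.7, 0], [0, 0, 0]], [-1, [-1.4, 1.4, 0], [0, 0, 0]], [-1, [-0.7, 1.8, 0], [0, 0, 0]], [-1, [0.2, 1.9, 0], [0, 0, 0]]]}}

```text
clock: 13.65
ee_pos: [0.5366, 0.0772, 0.0963]
ee_rot: [[-0.938, 0.009, 0.347], [-0.347, -0.001, -0.938], [-0.008, -1.0, 0.004]]
ft_force: [7.8, -6.5, -9.7]
gripper_width: 0.225
```

```bash
python3 n.py 25
```

```text
phi 163.4 r 0.044 z 0.0963 tilt fix [0.1 0.5] 13.65 [ 7.8 -6.5 -9.7]
[0.85 1.73] [1.58 1.14] [1.91 0.37] [ 1.89 -0.47] [ 1.51 -1.23]
```

Total 450°.

>>> {"api": "arm_command", "payload": {"rows": [[-1, [0.8, 1.7, 0], [0.1, 0.5, 0]], [-1, [1.6, 1.1, 0], [0, 0, 0]], [-1, [1.9, 0.4, 0], [0, 0, 0]], [-1, [1.9, -0.5, 0], [0, 0, 0]], [-1, [1.5, -1.2, 0], [0, 0, 0]]]}}

```text
clock: 14.15
ee_pos: [0.6101, 0.0983, 0.0961]
ee_rot: [[-0.935, -0.007, 0.354], [-0.354, -0.001, -0.935], [0.007, -1.0, -0.002]]
ft_force: [-1.3, 4.1, 0.1]
gripper_width: 0.224
```

```bash
python3 n.py 25
```

```text
phi 47.2 r 0.046 z 0.0961 tilt fix [ 0.  -0.4] 14.15 [-1.3  4.1  0.1]
[ 1.04 -1.68] [ 0.33 -1.92] [-0.51 -1.88] [-1.26 -1.49] [-1.77 -0.81]
```

Total 566°.

>>> {"api": "arm_command", "payload": {"rows": [[-1, [1.0, -1.7, 0], [0, -0.4, 0]], [-1, [0.3, -1.9, 0], [0, 0, 0]], [-1, [-0.5, -1.9, 0], [0, 0, 0]], [-1, [-1.3, -1.5, 0], [0, 0, 0]], [-1, [-1.8, -0.8, 0], [0, 0, 0]]]}}

```text
clock: 14.65
ee_pos: [0.5975, 0.0237, 0.0964]
ee_rot: [[-0.934, 0.02, 0.358], [-0.358, 0.003, -0.934], [-0.019, -1.0, 0.004]]
ft_force: [7.8, -6.1, -7.8]
gripper_width: 0.223
```

```bash
python3 n.py 25
```

```text
phi -65.4 r 0.045 z 0.0964 tilt fix [-0.2  1.1] 14.65 [ 7.8 -6.1 -7.8]
[-1.9  -0.41] [-1.9   0.43] [-1.54  1.2 ] [-0.89  1.73] [-0.07  1.95]
```

Total 679°.

>>> {"api": "arm_command", "payload": {"rows": [[-1, [-1.9, -0.4, 0], [-0.2, 1.1, 0]], [-1, [-1.9, 0.4, 0], [0, 0, 0]], [-1, [-1.5, 1.2, 0], [0, 0, 0]], [-1, [-0.9, 1.7, 0], [0, 0, 0]], [-1, [-0.1, 1.9, 0], [0, 0, 0]]]}}

```text
clock: 15.15
ee_pos: [0.5354, 0.0665, 0.0966]
ee_rot: [[-0.935, 0.009, 0.356], [-0.356, -0.011, -0.935], [-0.004, -1.0, 0.013]]
ft_force: [-0.3, -75.0, -5.0]
gripper_width: 0.221
```

```bash
python3 n.py 15
```

```text
phi 177.4 r 0.0434 z 0.0966 tilt fix [0.6 0.5] 15.15 [ -0.3 -75.   -5. ]
[0.04 1.16] [0.5  1.06] [0.76 0.9 ] [0.96 0.67] [1.1 0.4]
```

The wrist force jumped to 75 N, earlier than 900°. I'll relax first, then check the lift height.

>>> {"api": "arm_command", "payload": {"rows": [[-1, [0, -0.1, 0], [0.3, 0.3, 0]], [-1, [0, 0, 0], [0, 0, 0]]]}}

```text
clock: 15.35
ee_pos: [0.5353, 0.0637, 0.0966]
ee_rot: [[-0.934, 0.004, 0.358], [-0.358, -0.012, -0.934], [0.0, -1.0, 0.012]]
ft_force: [2.2, 1.2, -3.2]
gripper_width: 0.225
```

Run:
```python
from h import *
s=sense();print(s["ee_pos"],s["ft_force"])
for n in("top","side"):
    im,d,K,T=shot(n,n+"4");P=pts(d,K,T)
    M=(d>0)&(np.hypot(P[...,0]-.5745,P[...,1]-.235)<.03)
    for a,b in((.212,.23),(.182,.2)):
        Q=P[M&(P[...,2]>a)&(P[...,2]<b)]
        if len(Q):print(n,len(Q),np.percentile(Q[:,2],[5,50,95]).round(4),cv2.minEnclosingCircle((Q[:,:2]*1000).astype(np.float32)))
cv2.imwrite("pics/s4.png",cv2.resize(shot("side")[0][90:260,250:450,::-1],None,fx=3.4,fy=3.4))
```

```text
[0.53534843 0.06367623 0.09659491] [ 2.15572135  1.15973485 -3.2086535 ]
top 41 [0.2136 0.2202 0.223 ] ((574.0338745117188, 234.30517578125), 8.769936561584473)
top 55 [0.188  0.1915 0.1958] ((574.6994018554688, 236.30026245117188), 18.52245330810547)
```

View pics/s4.png

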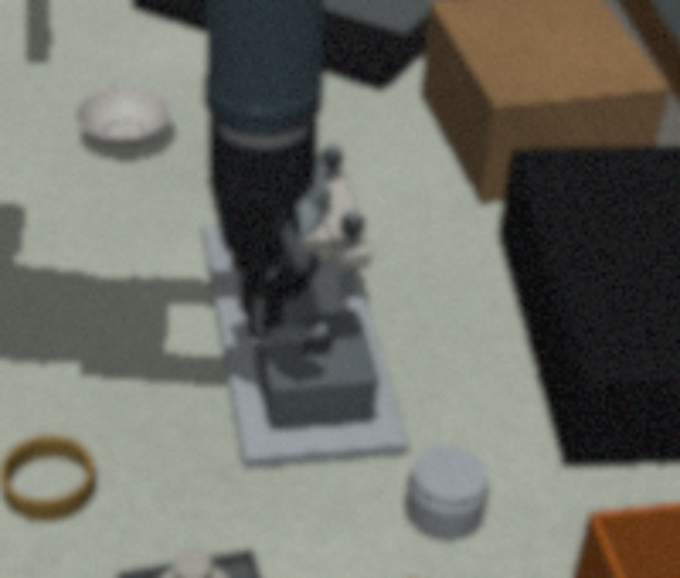

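>>> {"api": "arm_command", "payload": {"rows": [[-1, [0, 0.3, 0], [0.6, 0.2, 0]], [-1, [0, 0, 0], [0, 0, 0]]]}}

```text
clock: 15.7
ee_pos: [0.5353, 0.0637, 0.0966]
ee_rot: [[-0.933, 0.0, 0.359], [-0.359, -0.007, -0.933], [0.003, -1.0, 0.007]]
ft_force: [1.1, 0.2, -2.9]
gripper_width: 0.219
```

>>> {"api": "arm_command", "payload": {"rows": [[-1, [0, 0.3, 0], [0, 0, 0]], [-1, [0, 0, 0], [0, 0, 0]]]}}

```text
clock: 15.9
ee_pos: [0.5353, 0.0637, 0.0966]
ee_rot: [[-0.933, -0.0, 0.36], [-0.36, -0.013, -0.933], [0.005, -1.0, 0.012]]
ft_force: [1.6, -0.6, -3.0]
gripper_width: 0.224
```

>>> {"api": "arm_command", "payload": {"rows": [[-1, [0, 0.5, 0], [0.4, 0, 0]]]}}

```text
clock: 16.0
ee_pos: [0.5354, 0.0648, 0.0967]
ee_rot: [[-0.932, -0.001, 0.362], [-0.362, -0.013, -0.932], [0.005, -1.0, 0.012]]
ft_force: [0.1, -31.2, -4.2]
gripper_width: 0.227
```

>>> {"api": "arm_command", "payload": {"rows": [[-1, [0, 0.8, 0], [0, 0, 0]]]}}

```text
clock: 16.1
ee_pos: [0.5354, 0.0653, 0.0967]
ee_rot: [[-0.931, -0.002, 0.364], [-0.364, -0.027, -0.931], [0.011, -1.0, 0.024]]
ft_force: [-0.2, -44.3, -4.8]
gripper_width: 0.219
```

>>> {"api": "arm_command", "payload": {"rows": [[-1, [0, 0, 0], [0.6, 0.6, 0]], [-1, [0, 0, 0], [0.8, 0, 0]], [0, [0, 0, 0], [0, 0, 0]], [0, [0, 0, 0], [0, 0, 0]], [0, [0, 0, 0], [0, 0, 0]]]}}

```text
clock: 16.6
ee_pos: [0.5344, 0.0654, 0.097]
ee_rot: [[-0.931, -0.014, 0.364], [-0.364, -0.001, -0.931], [0.013, -1.0, -0.004]]
ft_force: [-1.0, -0.2, 0.2]
gripper_width: 0.498
```

>>> {"api": "arm_command", "payload": {"rows": [[0, [0, 0, 2], [0, 0, 0]], [0, [0, 0, 4], [0, 0, 0]], [0, [0, 0, 5], [0, 0, 0]], [0, [-2, 0, 4], [0, 0, 0]], [0, [0, 0, 0], [0, 0, 0]]]}}

```text
clock: 17.1
ee_pos: [0.5101, 0.0692, 0.2511]
ee_rot: [[-0.93, -0.019, 0.368], [-0.368, 0.001, -0.93], [0.018, -1.0, -0.008]]
ft_force: [0.6, 0.1, -0.6]
gripper_width: 0.501
```

Run:
```python
from h import *
s=sense();print(s["ee_pos"],s["clock"],s["ft_force"],s["gripper_width"])
im,d,K,T=shot("wrist","w5");P=pts(d,K,T)
M=(d>0)&(np.hypot(P[...,0]-.5745,P[...,1]-.235)<.03)
for a,b in((.214,.23),(.182,.2)):
    Q=P[M&(P[...,2]>a)&(P[...,2]<b)]
    if len(Q):print("w",len(Q),np.percentile(Q[:,2],[5,50,95]).round(4),cv2.minEnclosingCircle((Q[:,:2]*1000).astype(np.float32)))
M=(np.hypot(P[...,0]-.5788,P[...,1]-.0646)<.06)&(P[...,2]>.119)&(P[...,2]<.14)&(d>0)
Q=P[M];c=cv2.minEnclosingCircle((Q[:,:2]*1000).astype(np.float32));print("sleeve",len(Q),c,np.degrees(np.arctan2(c[0][1]-64.6,c[0][0]-578.8)))
```

```text
[0.51009029 0.06920934 0.25106771] 17.1 [ 0.63438691  0.08842668 -0.64014607] 0.5008095887866899
w 887 [0.2151 0.2209 0.2224] ((574.1286010742188, 234.41709899902344), 9.86626148223877)
w 2272 [0.1843 0.1913 0.1971] ((574.6966552734375, 234.7223358154297), 18.82916831970215)
sleeve 155 ((534.9031982421875, 63.796722412109375), 10.200400352478027) -178.95164846912303
```

View pics/w5.png

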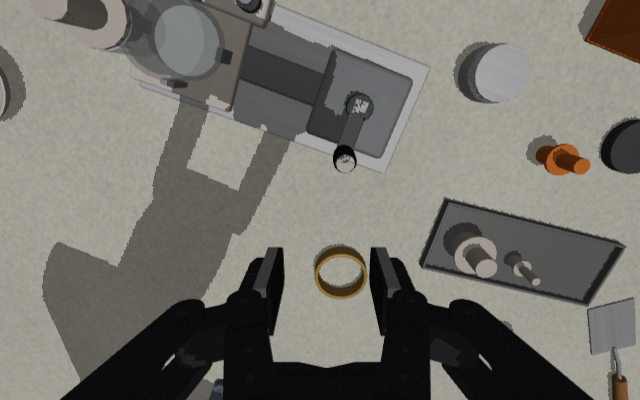

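```bash
python3 -c "
from rig import *
print(sense()['qvel']);print(sign_off())"
```

```text
[-0.00470056  0.05407789  0.05625207 -0.00194266 -0.04243449 -0.0008902 ]
the job is handed in; nothing more can be done
None
```

I seated the middle-sized stopper in the flask neck and let it go. Then I wound the crank clockwise until it hit a hard stop, let go of the sleeve, backed clear and handed the job in at about 17 s.

- **Stopper:** in the last wrist picture it stands upright on the neck axis to within about 1 mm. It has risen about 17.5 mm with the carrier. The seating height agreed with the flange resting on the rim.
- **Crank:** it stopped rigidly. Pushes of 31 to 75 N did not move it further, while winding had taken only about 10 N.
- **One disagreement:** I counted about 790° of turning (13.8 rad), which matches the 17.5 mm rise but is less than the full 15.7 rad and 20 mm. I took the crank to have started about 1.9 rad above zero. I could not confirm the start angle. If the crank did start at 0, the lift is short of the 14.8 rad required.
- **Others:** nothing touched the other stoppers, the tin or the weight during the moves. The last picture shows them where they were, but I did not measure their positions again.

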